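Clamp the tube block into the heater-shaker nest

ROBOT

A 7-joint arm with a two-finger parallel gripper is mounted at the origin on the work surface. World frame = base frame: x ahead of the robot, y to its left, z up, the work surface at z = 0. Lengths are in m, angles in rad, forces in N, time in s.
With the tool pointing down it reaches from about 0.425 to 0.925 m from the base axis. Payload 6.8 kg.
Tool frame: the origin (TCP) lies on the centre line of the jaws, within the pads' length; the fingertips stand 14 mm ahead of it and the grasp point (between the pads) lies 5 mm behind it (r.nose_length is the distance from the TCP to the fingertips, in m); z points along the fingers, y is the direction in which the jaws open and shut (so a half turn about z gives the same grasp; the last joint's range is limited). The gripper opens to 85 mm and grips with 20 to 120 N. Pads are 22 mm wide; open, the fingers measure 114 mm over their backs; the gripper's body (76 mm by 85 mm) begins 54 mm behind the grasp point. The pads swing forward as they close: fully open they stand 13 mm farther back than shut.
Start: joints at [-1.349, 0.477, 0.022, 1.555, -0.011, 1.109, -0.083], TCP at [0.219, 0.639, 0.245] pointing down, gripper open.
Joint ranges: [-2.96, 2.96], [-0.34, 2.1], [-1.41, 1.46], [0.24, 2.44], [-1.37, 4.51], [0.17, 1.92], [-2.96, 2.96]. Speed limits (rad/s): [2.39, 2.39, 3.14, 3.14, 3.14, 3.14, 3.14].

INTERFACE

Orientations are given as a rotation vector (axis times angle).
In Python, from bench import r, imaging, look_for, outline_of gives the robot as it stands. The module is installed in compiled form; this text tells all that it offers.
- The arm moves only by the tool carry_out, never from a script. Its arguments are lists of equal length, an entry for each row: "offset": the shift along the tool's x, y, z as a fraction of full scale, a list of three; "turn": the turn, a rotation vector about the tool's x, y, z as a fraction of full scale, a list of three. A call has 1 to 8 rows; each row is the pose to reach, as a shift and turn from the pose commanded when the call began, along the tool's axes at that moment; what a row does not reach only later rows make up. Full scale, the value 1, is 0.5 m for a shift and 1.5 rad for a turn. A row lasts 1/10 s, in which the tool goes at most 50 mm and 8.59 degrees, less where a joint would pass 70% of its speed; a pose out of reach is approached as far as the arm can. A call with a number of a shift or a turn outside -1 to 1 is refused whole. A call with a gripper value outside its range is refused whole. "hand" is the closure, from 0 (fully open) to 1 (shut), set as the call begins (left out, the last holds). The fingers move at their own pace and stop on an object; "force" is the grip in N (left out, the last holds). Time passes only in rows, so rows that repeat a pose let the fingers close. It gives the time, the measured TCP pose, the force and the opening at its end, in the units of the state.
- r.get_obs(): the state, without advancing time (a new reading comes with each control period).
- imaging.grab_frame(name): name is "scene" or "side" or "wrist"; returns a dict with "pixels" (480x640x3 uint8, red, green, blue), "fx", "fy", "cx", "cy" (pixels), "k1" (the pictures are not rectified: a ray, as slopes to the right and down, at radius r is drawn at 1 + k1 r^2 times it, then the intrinsics apply), "R" (3x3) and "t" (3): a world point X has camera coordinates R X + t. Camera axes: x right, y down, z forward; pixel columns grow to the right and rows downward; lengths in m; the calibration is good to about 2 mm. A picture is of the moment at which its call begins. There is no depth.
- r.hand_in(): hands the job in, once; it reports no verdict.
Trained networks look in the newest picture that a camera, given by its name, has taken for a name from the list of things; names that differ only in an ending like _2 or _b are one class to them, and where a whole thing is asked for, a point or a joint stands for the part that bears it (a point fixed in the world has none). Each returns a list of dicts, best first, with "score" (0 to 1); they miss things now and then, are a little off and sometimes report something else, mostly with a low value. They report only what shows in the picture. A call takes as long as a camera call.
- look_for(query, camera): "xyz" ([x, y, z] in m, in the coordinates of the camera as it stood for that picture, good to about 4 mm: the middle of the surface that is visible of it).
- outline_of(query, camera): "region" (480x640 bool, what is visible of it).
The state is a dict: "clock": time; "joints": joint angles; "qvel": joint speeds; "tau": joint torques, N m; "tcp_pos": TCP position; "orientation": TCP orientation; "contact_force": force on the tool from outside, world axes, zero at the start; "moment": the same for the moment, N m; "grip_width": finger opening in m.
Only numpy, scipy, OpenCV 4.12 (cv2) and the standard library are available. Lean on these libraries where they do the work, as an engineer would, in place of code of your own. Each camera call takes 0.05 s, during which the arm holds its last target. There are 200 camera calls.

TASK

Load the black tube block into the clamp nest on top of the heater-shaker: tilt it, put one end of its foot in first under the two hooks and push back the spring bar there, rock the other end down past the fixed lip, and let go, so that the block lies flat on the nest floor, pushed by the spring against the fixed end stop with its foot under the lip. Work gently, never leaning hard on the shaker, and leave the tip box, the reagent bottle and the stack of plates where they are.

Things in the scene. Friction and masses are not known exactly. Their poses are not given: they have to be found in the camera images.
- tube_block: Black plastic tube block, about 0.25 to 0.42 kg, loose on the bench. Foot plate 128 (x) x 86 (y) x 6 mm thick at the bottom; on it, centred, a body 100 (x) x 56 (y) mm reaching up to 46 mm above the underside; 24 round tube caps on top reach 52 mm. Same either way round. Origin: centre of the underside; z up. Grip it across the 56 mm sides, well above the foot.
- shaker: White bench heater-shaker, 200 (x) x 122 (y) mm, fixed to the bench, with an aluminium clamp nest on top. Origin: centre of its underside on the bench; z up; its -x end carries two hooks and the spring bar, its +x end the fixed end stop and the display.
- nest (a point): Centre of the nest floor, 60 mm above the bench, axes as shaker; a fully clamped block has its origin here. Side guides near both ends, 87.6 mm apart, 8 mm tall with lead-ins flaring outward up to 14 mm; from x = -30 to +30 mm the sides are open. Hooks and lip leave a gap of only 118 mm for the 128 mm foot: it clears the lip when 5 mm or more towards -x from its final place.
- spring_bar: Steel bar across the -x end of the nest, 84 mm long, 1 to 9 mm above its floor, under the hooks, visible between them. Origin: middle of its pushing face (+x side) at floor height. Free, the face is at x = -61 mm in the nest frame; it yields 9.5 mm towards -x to a hard stop. Spring: 6 N at touch, 9 N at the clamped place, 14 N where the foot clears the lip, 15.5 N at the stop.
- tip_box: Closed grey tip box with pale lid, 122 x 82 x 73 mm, loose; leave alone. Origin: centre of its underside.
- reagent_bottle: Amber bottle with white cap, 68 mm across, 135 mm tall, loose; leave alone. Origin: centre of its underside.
- plate_stack: Stack of three pale well plates, 128 x 85 x 43 mm, loose; leave alone. Origin: centre of its underside.
- hooks (a point): Point midway between the two hooks' free edges, at nest floor height, x = -59 mm in the nest frame. Hooks: each 20 mm wide (y = +-23 to +-43 mm), reaching 34 mm from here towards -x, underside 11 mm and top 15 mm above the nest floor.
- end_stop (a point): Middle of the fixed end stop's face, at nest floor height, x = +64 mm in the nest frame. Over it, 86 mm wide, a lip reaches 5 mm towards -x (to x = +59 mm), underside 8 mm and top 12 mm above the nest floor; the foot ends up under it.

How it is judged:
By the outcome, as a careful person would: the job done as asked, in the order asked, and still so for the second after the job is handed in, with the robot touching nothing.
It also fails if it takes over 72 s, if anything falls off the work surface, if the arm or the gripper's body presses on something with over 40 N, if the wrist force passes 120 N, or if a joint passes its speed limit or range.

## Working session

There is one attempt and no reset: what is moved stays moved. The work goes in short steps, Python scripts to look and compute and a tool call to move; the robot and the scene stay as the last step left them, time stands still between calls to the robot, and variables do not carry over. Pictures are saved under pics/ and viewed, about 8 in all and at most 12, crops included, and the job is handed in when it is done.

Besides the shell and the picture viewer there is one more tool, called after "Request:" by a JSON object that holds its "fn" and its "kwargs", one argument or row to a line. carry_out: Moves the arm, as the interface text tells. Shift numbers are shares of 0.5 m and turn numbers shares of 1.5 rad, none past 1 either way. Its arguments: {"type":"object","properties":{"offset":{"type":"array","items":{"type":"array","items":{"type":"number","minimum":-1,"maximum":1}}},"turn":{"type":"array","items":{"type":"array","items":{"type":"number","minimum":-1,"maximum":1}}},"hand":{"type":"number"},"force":{"type":"number"}},"required":["offset","turn"]}

```bash
mkdir -p pics
cat > h.py <<'E'
import numpy as np, cv2
from bench import r, imaging, look_for, outline_of
from scipy.spatial.transform import Rotation as Ro
def save(f,n): cv2.imwrite('pics/'+n,f["pixels"][:,:,::-1])
def w(f,p): return np.array(f["R"]).T@(np.array(p)-np.array(f["t"]))
def proj(f,X):
    c=np.atleast_2d(X)@np.array(f["R"]).T+np.array(f["t"]); s=c[:,:2]/c[:,2:]
    s=s*(1+f["k1"]*(s**2).sum(1,keepdims=True)); return s*[f["fx"],f["fy"]]+[f["cx"],f["cy"]]
def onplane(f,uv,z):
    d=(np.atleast_2d(uv)-[f["cx"],f["cy"]])/[f["fx"],f["fy"]]; s=d.copy()
    for _ in range(20): s=d/(1+f["k1"]*(s**2).sum(1,keepdims=True))
    R=np.array(f["R"]); C=-R.T@np.array(f["t"]); v=np.c_[s,np.ones(len(s))]@R
    return C+v*((z-C[2])/v[:,2])[:,None]
E
python3 - <<'E'
from h import *
o=r.get_obs(); print(o)
ims=[]
for n in ("scene","side"):
    f=imaging.grab_frame(n); save(f,n+'0.png'); C=-np.array(f["R"]).T@f["t"]; print(n,C.round(3),f["fx"],f["k1"])
    for q in ("tube_block","shaker","nest","spring_bar","hooks","end_stop","tip_box","reagent_bottle","plate_stack"):
        print(n,q,[(w(f,d["xyz"]).round(3).tolist(),round(d["score"],2)) for d in look_for(q,n)[:3]])
E
```

```text
{'clock': 0.0, 'joints': array([-1.34911631,  0.47778192,  0.02232055,  1.55647066, -0.01146646,
        1.10929459, -0.08309611]), 'qvel': array([-9.83994448e-05, -4.33328850e-04, -6.03843713e-04, -2.75606849e-04,
        3.62091605e-04, -9.64184015e-04,  9.10429417e-04]), 'tau': array([ 1.38194195e-03, -5.96474218e+01,  1.60888832e+00, -2.81189150e+01,
        1.25205857e-02,  9.26179782e-03, -1.52937213e-05]), 'tcp_pos': array([0.21841325, 0.63807924, 0.24432941]), 'orientation': array([-5.15560401e-01, -3.09885270e+00,  2.85998519e-03]), 'contact_force': array([ 0.17773251, -0.58149514,  0.05765251]), 'moment': array([ 0.00472713, -0.00406643,  0.00950883]), 'grip_width': 0.08512477206812784}
scene [ 1.69  -0.343  1.009] 550.7167118893368 -0.08100578604904429
scene tube_block [([0.582, -0.219, 0.032], 0.78)]
scene shaker [([0.602, 0.213, 0.056], 0.57)]
scene nest [([0.603, 0.217, 0.055], 0.78), ([0.811, 0.03, 0.069], 0.22)]
scene spring_bar [([0.505, 0.241, 0.064], 0.59)]
scene hooks [([0.606, 0.214, 0.062], 0.77)]
scene end_stop [([0.598, 0.213, 0.062], 0.58)]
scene tip_box [([0.807, 0.027, 0.072], 0.81)]
scene reagent_bottle [([0.556, 0.402, 0.067], 0.97)]
scene plate_stack [([0.6, -0.461, 0.043], 0.7)]
side [ 0.55  -1.057  0.833] 548.7650676398881 -0.0996910883674395
side tube_block [([0.559, -0.239, 0.029], 0.97)]
side shaker [([0.567, 0.19, 0.065], 0.4), ([0.779, 0.006, 0.062], 0.23)]
side nest [([0.569, 0.185, 0.058], 0.66)]
side spring_bar []
side hooks [([0.571, 0.19, 0.059], 0.59), ([0.779, 0.003, 0.062], 0.24)]
side end_stop [([0.567, 0.19, 0.065], 0.55)]
side tip_box [([0.777, 0.003, 0.061], 0.71), ([0.531, 0.399, 0.069], 0.27)]
side reagent_bottle [([0.53, 0.397, 0.07], 0.96)]
side plate_stack [([0.578, -0.485, 0.043], 0.92)]
```

View images.

View pics/scene0.png

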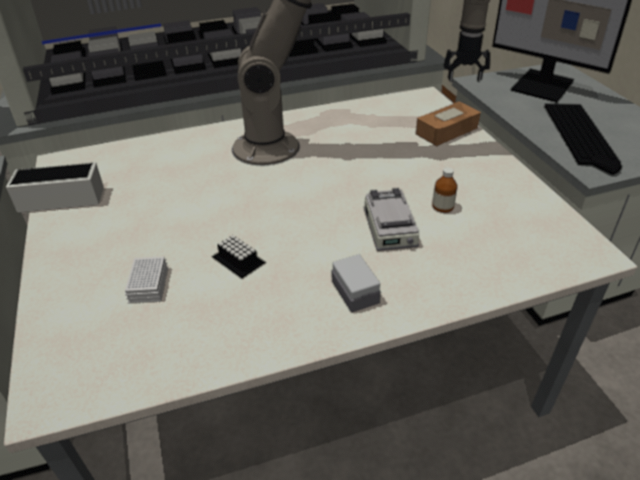

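View pics/side0.png

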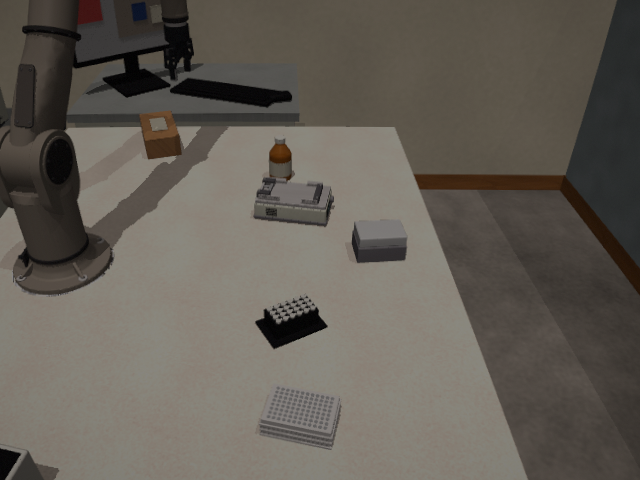

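```bash
cat >> h.py <<'E'
from scipy.optimize import minimize
def box(x0,x1,y0,y1,z0,z1): return np.array([[x,y,z] for x in(x0,x1) for y in(y0,y1) for z in(z0,z1)])
BLOCK=[box(-.064,.064,-.043,.043,0,.006),box(-.05,.05,-.028,.028,0,.046),box(-.046,.046,-.026,.026,.046,.052)]
SHAK=[box(-.1,.1,-.061,.061,0,.055)]
TIP=[box(-.061,.061,-.041,.041,0,.073)]
STACK=[box(-.064,.064,-.0425,.0425,0,.043)]
def render(f,model,p,S=4):
    m=np.zeros((480*S,640*S),np.uint8); c,s=np.cos(p[2]),np.sin(p[2])
    for b in model:
        X=np.c_[b[:,0]*c-b[:,1]*s+p[0],b[:,0]*s+b[:,1]*c+p[1],b[:,2]]
        h=cv2.convexHull(((proj(f,X)+.5)*S).astype(np.int32)); cv2.fillConvexPoly(m,h,1)
    return m
def crop(m,f,p,S,hw): return m
def fit(views,model,p0,S=4):
    big=[cv2.resize(m.astype(np.uint8),None,fx=S,fy=S,interpolation=cv2.INTER_NEAREST) for f,m in views]
    def cost(q):
        p=[q[0]/100,q[1]/100,q[2]/5]; t=0
        for (f,_),B in zip(views,big):
            m=render(f,model,p,S); t+=1-(m&B).sum()/max((m|B).sum(),1)
        return t/len(views)
    best=None
    for a in (p0[2:] if len(p0)>3 else [p0[2]]):
        q=np.array([p0[0]*100,p0[1]*100,a*5])
        s=minimize(cost,q,method='Nelder-Mead',options=dict(initial_simplex=np.vstack([q,q+np.diag([1,1,.8])]),xatol=.01,fatol=1e-4,maxfev=120))
        if best is None or s.fun<best.fun: best=s
    q=best.x; return np.array([q[0]/100,q[1]/100,q[2]/5]),best.fun
E
cat > rough.py <<'E'
from h import *
F={n:imaging.grab_frame(n) for n in("scene","side","wrist")}
save(F["wrist"],'w0.png'); f=F["wrist"];o=r.get_obs()
Rt=Ro.from_rotvec(o["orientation"]).as_matrix()
print("cam in tool",(Rt.T@(-np.array(f["R"]).T@f["t"]-o["tcp_pos"])).round(3),"R\n",(Rt.T@np.array(f["R"]).T).round(2),f["fx"])
for q,M,p0 in (("tube_block",BLOCK,(.57,-.23,0,.7,1.5,2.3)),("shaker",SHAK,(.57,.2,0,.35,-.35)),("tip_box",TIP,(.79,.01,0,.8,1.6,2.4)),("plate_stack",STACK,(.59,-.47,0,.8,1.6,2.4))):
    V=[]
    for n in("scene","side"):
        d=outline_of(q,n)
        if d: V.append((F[n],d[0]["region"])); print(q,n,d[0]["score"],d[0]["region"].sum())
    print(q,fit(V,M,p0,2), [fit([v],M,p0,2) for v in V])
E
python3 rough.py
```

```text
cam in tool [ 0.085  0.    -0.128] R
 [[-0.   -0.95 -0.33]
 [ 1.   -0.   -0.  ]
 [ 0.   -0.33  0.95]] 345.727355622279
tube_block scene 0.58 1349
tube_block side 0.96 2345
tube_block (array([ 0.55847669, -0.21766103,  3.65387717]), np.float64(0.044265231151621676)) [(array([ 0.55891798, -0.21586993,  0.48533917]), np.float64(0.03372620126926562)), (array([ 0.5591418 , -0.21774491,  0.5008019 ]), np.float64(0.03972616948449326))]
shaker scene 0.59 2594
shaker side 0.71 3039
shaker (array([ 0.56703715,  0.23443221, -0.22259854]), np.float64(0.10117133454207583)) [(array([ 0.55916712,  0.23269388, -0.25862189]), np.float64(0.07433482673493641)), (array([ 0.5712527 ,  0.23880702, -0.19318102]), np.float64(0.05996500715762687))]
tip_box scene 0.84 2105
tip_box side 0.77 2149
tip_box (array([0.78038741, 0.03822369, 3.1931235 ]), np.float64(0.06290103678995002)) [(array([0.78102932, 0.03794897, 0.04545528]), np.float64(0.052947165969001064)), (array([0.78061748, 0.0383908 , 0.0192603 ]), np.float64(0.0663760217983651))]
plate_stack scene 0.7 1656
plate_stack side 0.69 3959
plate_stack (array([ 0.57420019, -0.46211383, -0.25114327]), np.float64(0.06223033061141242)) [(array([ 0.5749517 , -0.4601001 , -0.23815684]), np.float64(0.052608883139284135)), (array([ 0.57434467, -0.46407261,  2.89984408]), np.float64(0.04820654790563317))]
```

```bash
cat >> h.py <<'E'
import json
def Rdown(hy):  # tool z down, tool y heading hy
    y=np.array([np.cos(hy),np.sin(hy),0]); z=np.array([0,0,-1.]); return np.c_[np.cross(y,z),y,z]
def getcmd(init=None):
    try: d=json.load(open('cmd.json')); return np.array(d[0]),np.array(d[1])
    except FileNotFoundError:
        o=r.get_obs(); return np.array([.219,.639,.245]),Ro.from_rotvec(o["orientation"]).as_matrix()
def plan(tg,save=True,nd=4):
    p0,R0=getcmd(); off=[];tu=[]
    for p,R in tg:
        off.append((R0.T@(np.array(p)-p0)/.5).round(nd).tolist()); tu.append((Ro.from_matrix(R0.T@R).as_rotvec()/1.5).round(nd).tolist())
    print('"offset":',off,'\n"turn":',tu)
    p=p0+R0@np.array(off[-1])*.5; R=R0@Ro.from_rotvec(np.array(tu[-1])*1.5).as_matrix()
    if save: json.dump([p.tolist(),R.tolist()],open('cmd.json','w'))
E
python3 - <<'E'
from h import *
print(r.nose_length)
R=Rdown(1.35); plan([(np.array([.565,.235,.24])-R[:,0]*.045,R)])
E
```

```text
0.014
"offset": [[-1.0059, -0.5305, 0.01]] 
"turn": [[0.0, -0.0, -0.0727]]
```

Request:
{"fn": "carry_out", "kwargs": {
  "offset": [
    [-1.0,-0.53,0.01],
    [-1.0,-0.53,0.01],
    [-1.0,-0.53,0.01],
    [-1.0,-0.53,0.01],
    [-1.0,-0.53,0.01],
    [-1.0,-0.53,0.01],
    [-1.0,-0.53,0.01],
    [-1.0,-0.53,0.01]
  ],
  "turn": [
    [0,0,-0.073],
    [0,0,-0.073],
    [0,0,-0.073],
    [0,0,-0.073],
    [0,0,-0.073],
    [0,0,-0.073],
    [0,0,-0.073],
    [0,0,-0.073]
  ]
}}

```text
clock: 2.35
tcp_pos: [0.4935, 0.3454, 0.2421]
orientation: [0.345, 3.122, 0.001]
contact_force: [0.7, 0.5, 0.0]
grip_width: 0.0858
```

```bash
cat >> h.py <<'E'
def rebase():
    o=r.get_obs(); json.dump([list(o["tcp_pos"]),Ro.from_rotvec(o["orientation"]).as_matrix().tolist()],open('cmd.json','w'))
E
python3 - <<'E'
from h import *
rebase();R=Rdown(1.35); plan([(np.array([.565,.235,.24])-R[:,0]*.045,R)])
E
```

```text
"offset": [[-0.2778, -0.1842, 0.0041]] 
"turn": [[0.0004, 0.0002, 0.0004]]
```

Request:
{"fn": "carry_out", "kwargs": {
  "offset": [
    [-0.278,-0.184,0.004],
    [-0.278,-0.184,0.004],
    [-0.278,-0.184,0.004],
    [-0.278,-0.184,0.004],
    [-0.278,-0.184,0.004],
    [-0.278,-0.184,0.004],
    [-0.278,-0.184,0.004]
  ],
  "turn": [
    [0,0,0],
    [0,0,0],
    [0,0,0],
    [0,0,0],
    [0,0,0],
    [0,0,0],
    [0,0,0]
  ]
}}

```text
clock: 3.05
tcp_pos: [0.6065, 0.2291, 0.2396]
orientation: [-0.34, -3.122, -0.002]
contact_force: [-0.3, -0.0, -0.4]
grip_width: 0.0853
```

Run:
```python
from h import *
import pickle
o=r.get_obs(); f=imaging.grab_frame("wrist"); pickle.dump(f,open('w1.pkl','wb')); print(o["clock"],o["tcp_pos"],np.abs(o["qvel"]).max())
im=f["pixels"][:,:,::-1].copy()
for q in ("shaker","spring_bar","hooks","end_stop","nest"):
    d=look_for(q,"wrist"); print(q,[(w(f,e["xyz"]).round(4).tolist(),round(e["score"],2)) for e in d[:2]])
m=outline_of("spring_bar","wrist")
if m: pickle.dump(m[0]["region"],open('sb.pkl','wb'))
cv2.imwrite('pics/w1.png',im)
```

```text
3.05 [0.60653645 0.22912709 0.23964929] 0.006631735296229996
shaker [([0.5573, 0.2273, 0.0622], 0.98)]
spring_bar [([0.5061, 0.2395, 0.0659], 0.57)]
hooks [([0.5573, 0.233, 0.0609], 0.58)]
end_stop [([0.5525, 0.2303, 0.0632], 0.98)]
nest [([0.5591, 0.2278, 0.0604], 0.77)]
```

View pics/w1.png

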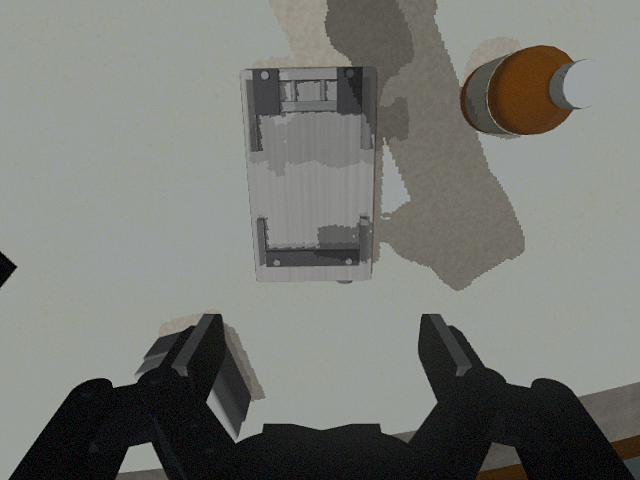

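Run:
```python
from h import *
import pickle
f=pickle.load(open('w1.pkl','rb')); im=f["pixels"][60:290,235:390,::-1]
im=cv2.rotate(cv2.resize(im,None,fx=3.4,fy=3.4,interpolation=cv2.INTER_CUBIC),cv2.ROTATE_90_COUNTERCLOCKWISE)
im=cv2.convertScaleAbs(im,alpha=1.3)
cv2.imwrite('pics/w1c.png',im); print(im.shape)
```

```text
(527, 782, 3)
```

View pics/w1c.png

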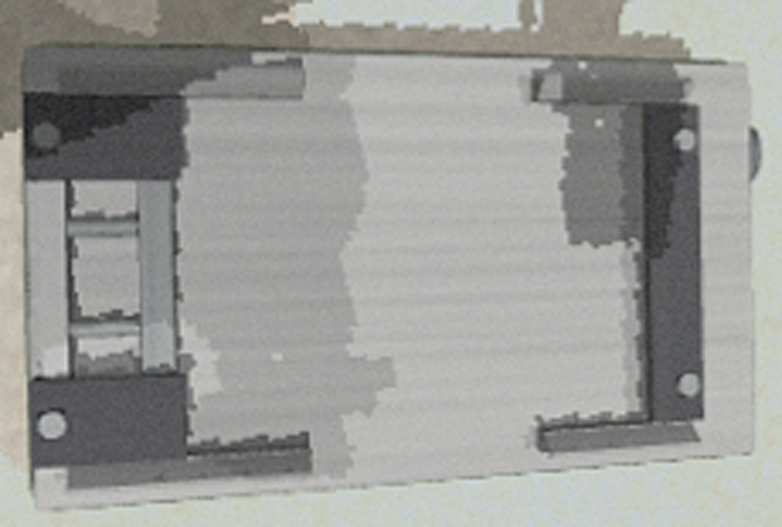

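```bash
cat > pose1.py <<'E'
from h import *
import pickle
from scipy.optimize import least_squares
f=pickle.load(open('w1.pkl','rb'))
P=np.array([[-59,43,75,187,96],[-59,23,75,187,180],[-59,-23,75,187,375],[-59,-43,75,187,461],[-93,43,75,24,96],[-93,23,75,24,181],[-93,-23,75,31,378],[-93,-43,75,31,466],[59,43,72,648,104],[59,-43,72,652,419]],float)
uv=np.c_[235+(526-P[:,4]+.5)/3.4-.5,60+(P[:,3]+.5)/3.4-.5]
def tf(p): c,s=np.cos(p[2]),np.sin(p[2]); X=P[:,:3]/1000; return np.c_[X[:,0]*c-X[:,1]*s+p[0],X[:,0]*s+X[:,1]*c+p[1],X[:,2]+(p[3] if len(p)>3 else 0)]
for x0 in ([.565,.235,-.22],[.565,.235,-.22,0]):
    s=least_squares(lambda p:(proj(f,tf(p))-uv).ravel(),x0,x_scale=.01)
    print(s.x.round(4)); 
    if len(x0)==3: print(s.fun.reshape(-1,2).round(1).tolist())
E
python3 pose1.py
```

```text
[ 0.5691  0.2275 -0.2008]
[[0.6, -1.6], [0.3, -1.3], [0.1, -0.1], [0.6, 0.5], [1.2, 0.4], [0.4, 0.7], [-1.1, -0.1], [-0.9, 0.7], [0.2, 0.5], [-1.5, 0.8]]
[ 0.5691  0.2275 -0.2007 -0.0016]
```

Run:
```python
from h import *
rebase();R=Rdown(.493+np.pi/2); plan([(np.array([.559,-.217,.24])-R[:,0]*.045,R)])
```

```text
"offset": [[-0.1668, -0.8296, -0.0004]] 
"turn": [[0.0001, 0.0, -0.475]]
```

Request:
{"fn": "carry_out", "kwargs": {
  "offset": [
    [-0.167,-0.83,0],
    [-0.167,-0.83,0],
    [-0.167,-0.83,0],
    [-0.167,-0.83,0],
    [-0.167,-0.83,0],
    [-0.167,-0.83,0],
    [-0.167,-0.83,0],
    [-0.167,-0.83,0]
  ],
  "turn": [
    [0,0,-0.475],
    [0,0,-0.475],
    [0,0,-0.475],
    [0,0,-0.475],
    [0,0,-0.475],
    [0,0,-0.475],
    [0,0,-0.475],
    [0,0,-0.475]
  ]
}}

```text
clock: 4.2
tcp_pos: [0.5989, -0.1735, 0.2401]
orientation: [-0.765, 3.046, -0.0]
contact_force: [0.9, -0.5, -0.6]
grip_width: 0.0856
```

Request:
{"fn": "carry_out", "kwargs": {
  "offset": [
    [0,0,0],
    [0,0,0]
  ],
  "turn": [
    [0,0,0],
    [0,0,0]
  ]
}}

```text
clock: 4.4
tcp_pos: [0.5988, -0.1733, 0.2397]
orientation: [0.76, -3.048, 0.0]
contact_force: [-0.5, 1.4, -0.8]
grip_width: 0.0858
```

Run:
```python
from h import *
import pickle
o=r.get_obs(); print(o["clock"],o["tcp_pos"],o["orientation"])
f=imaging.grab_frame("wrist"); pickle.dump(f,open('w2.pkl','wb'))
m=outline_of("tube_block","wrist"); print(m[0]["score"])
M=m[0]["region"]; print(np.argwhere(M).min(0),np.argwhere(M).max(0))
p,c=fit([(f,M)],BLOCK,(.559,-.217,.493),4); print(p.round(4),c)
a,b=np.argwhere(M).min(0)-12; e,g=np.argwhere(M).max(0)+12; a=max(a,0)
im=f["pixels"][a:e,b:g,::-1].copy(); im=cv2.resize(cv2.convertScaleAbs(im,alpha=2.5),None,fx=3,fy=3,interpolation=cv2.INTER_CUBIC)
c,s=np.cos(p[2]),np.sin(p[2])
for B in BLOCK[:2]:
    for z in ([.006] if B is BLOCK[0] else [.046]):
        X=B[[0,2,6,4]]; X=np.c_[X[:,0]*c-X[:,1]*s+p[0],X[:,0]*s+X[:,1]*c+p[1],0*X[:,0]+z]
        cv2.polylines(im,[((proj(f,X)-[b,a]+.5)*3).astype(np.int32)],True,(0,0,255),1)
cv2.imwrite('pics/w2.png',im); print(im.shape)
```

```text
4.4 [ 0.59877061 -0.17332673  0.23973183] [ 7.59819631e-01 -3.04822873e+00  3.56826810e-04]
0.94
[ 88 257] [216 345]
[ 0.5574 -0.2177  0.4876] 0.019269538048004464
(456, 336, 3)
```

View pics/w2.png

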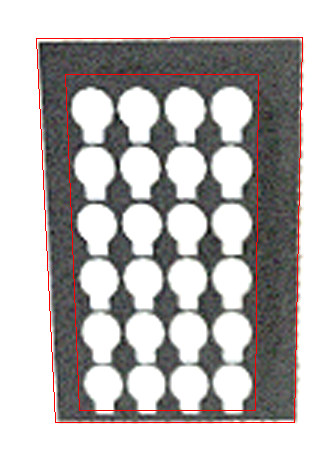

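Run:
```python
from h import *
rebase();R=Rdown(.4876+np.pi/2); c=np.array([.5574,-.2177,0])
plan([(c+[0,0,.12],R),(c+[0,0,.027],R)])
```

```text
"offset": [[0.1195, -0.0445, 0.2392], [0.1196, -0.0447, 0.4252]] 
"turn": [[0.0006, 0.0003, 0.0042], [0.0006, 0.0003, 0.0042]]
```

Request:
{"fn": "carry_out", "kwargs": {
  "offset": [
    [0.12,-0.0445,0.239],
    [0.12,-0.0445,0.239],
    [0.12,-0.0445,0.239],
    [0.12,-0.0445,0.31],
    [0.12,-0.0445,0.37],
    [0.12,-0.0445,0.41],
    [0.12,-0.0445,0.425],
    [0.12,-0.0445,0.425]
  ],
  "turn": [
    [0,0,0.004],
    [0,0,0.004],
    [0,0,0.004],
    [0,0,0.004],
    [0,0,0.004],
    [0,0,0.004],
    [0,0,0.004],
    [0,0,0.004]
  ]
}}

```text
clock: 5.3
tcp_pos: [0.5568, -0.2177, 0.0265]
orientation: [0.759, -3.047, -0.002]
contact_force: [-1.4, -0.9, 0.0]
grip_width: 0.0854
```

Request:
{"fn": "carry_out", "kwargs": {
  "offset": [
    [0,0,0],
    [0,0,0],
    [0,0,0],
    [0,0,0],
    [0,0,0],
    [0,0,0],
    [0,0,0],
    [0,0,0]
  ],
  "turn": [
    [0,0,0],
    [0,0,0],
    [0,0,0],
    [0,0,0],
    [0,0,0],
    [0,0,0],
    [0,0,0],
    [0,0,0]
  ],
  "hand": 1,
  "force": 80
}}

```text
clock: 6.1
tcp_pos: [0.5579, -0.2195, 0.029]
orientation: [-0.756, 3.047, -0.001]
contact_force: [-1.0, 1.1, 5.6]
grip_width: 0.0546
```

Request:
{"fn": "carry_out", "kwargs": {
  "offset": [
    [0,0,-0.01],
    [0,0,-0.03],
    [0,0,-0.08],
    [0,0,-0.15],
    [0,0,-0.22],
    [0,0,-0.28],
    [0,0,-0.3],
    [0,0,-0.3]
  ],
  "turn": [
    [0,0,0],
    [0,0,0],
    [0,0,0],
    [0,0,0],
    [0,0,0],
    [0,0,0],
    [0,0,0],
    [0,0,0]
  ]
}}

```text
clock: 6.9
tcp_pos: [0.5575, -0.2198, 0.1788]
orientation: [-0.755, 3.047, -0.002]
contact_force: [-0.1, 0.3, -3.5]
grip_width: 0.055
```

Run:
```python
from h import *
import pickle
o=r.get_obs(); print(o)
f=imaging.grab_frame("wrist"); pickle.dump(f,open('w3.pkl','wb'))
m=outline_of("tube_block","wrist"); print([(x["score"],x["region"].sum()) for x in m]); 
s=imaging.grab_frame("side"); pickle.dump(s,open('s3.pkl','wb'))
a=f["pixels"][200:480,120:520,::-1]; c=proj(s,o["tcp_pos"])[0].astype(int); print(c)
b=s["pixels"][c[1]-70:c[1]+70,c[0]-100:c[0]+100,::-1]
im=np.vstack([cv2.convertScaleAbs(a,alpha=2),cv2.convertScaleAbs(cv2.resize(b,(400,280),interpolation=cv2.INTER_CUBIC),alpha=2)])
cv2.imwrite('pics/w3.png',im)
```

```text
{'clock': 6.9, 'joints': array([ 0.15539973,  0.42314602,  0.15101627,  1.81736762, -0.07892791,
        0.90372417,  2.39874033]), 'qvel': array([ 0.00214176,  0.04398063, -0.01105137,  0.04147352, -0.00410354,
       -0.02282049,  0.00322426]), 'tau': array([-1.82651746e-02, -5.60366249e+01,  3.29652563e+00, -2.65913808e+01,
        3.85447161e-02,  2.82010334e-01, -2.49106705e-02]), 'tcp_pos': array([ 0.55747169, -0.21984081,  0.17883076]), 'orientation': array([-7.55202892e-01,  3.04660555e+00, -2.28616098e-03]), 'contact_force': array([-0.0567172 ,  0.2687405 , -3.49710121]), 'moment': array([-0.02116431,  0.0079471 , -0.00939725]), 'grip_width': 0.05496469741774038}
[(0.58, np.int64(41545))]
[290 259]
```

View pics/w3.png

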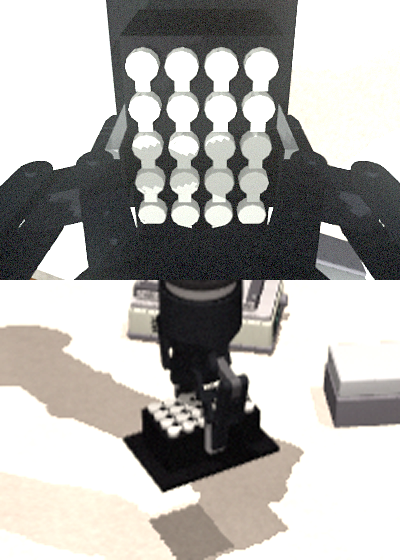

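```bash
cat >> h.py <<'E'
NEST=np.array([.5691,.2275,-.2008]); GRIP=np.array([-.0004,0,.029])
def tcp(xe,ze,th,nest=None,grip=None,dy=0.,dyaw=0.,fz=.06):
    n=NEST if nest is None else nest; g=GRIP if grip is None else grip
    Rn=Ro.from_euler('z',n[2]+dyaw).as_matrix(); Rt=Ro.from_euler('y',-np.radians(th)).as_matrix()
    pb=np.array([xe/1000,dy/1000,ze/1000+fz])+Rt@(np.array([.064,0,0])+g)
    return np.array([n[0],n[1],0])+Ro.from_euler('z',n[2]).as_matrix()@pb, Rn@Rt@Rdown(np.pi/2)
E
python3 - <<'E'
from h import *
rebase(); o=r.get_obs()
t=tcp(-50,60,10); print(t[0])
plan([t])
E
```

```text
[0.57654531 0.22598456 0.15960345]
"offset": [[-0.4532, 0.7671, 0.0323]] 
"turn": [[0.0409, -0.1138, 0.4568]]
```

Request:
{"fn": "carry_out", "kwargs": {
  "offset": [
    [-0.02,0.035,0],
    [-0.06,0.1,0],
    [-0.1,0.18,0],
    [-0.15,0.26,0],
    [-0.2,0.34,0],
    [-0.25,0.42,0],
    [-0.29,0.49,0],
    [-0.32,0.54,0]
  ],
  "turn": [
    [0,0,0.02],
    [0,0,0.06],
    [0,0,0.11],
    [0,0,0.17],
    [0,0,0.23],
    [0,0,0.29],
    [0,0,0.34],
    [0,0,0.38]
  ]
}}

```text
clock: 7.85
tcp_pos: [0.5706, 0.0976, 0.1752]
orientation: [-0.131, -3.135, 0.0]
contact_force: [-0.1, -1.0, -3.5]
grip_width: 0.0548
```

Request:
{"fn": "carry_out", "kwargs": {
  "offset": [
    [0,0,0],
    [0,0,0]
  ],
  "turn": [
    [0,0,0],
    [0,0,0]
  ],
  "force": 110
}}

```text
clock: 8.05
tcp_pos: [0.571, 0.0945, 0.1754]
orientation: [-0.127, -3.136, 0.002]
contact_force: [-1.1, -0.3, -3.1]
grip_width: 0.0544
```

Run:
```python
from h import *
rebase(); print(r.get_obs()["tcp_pos"])
plan([tcp(-50,60,10)])
```

```text
[0.57100337 0.09448605 0.17540147]
"offset": [[0.0102, 0.2631, 0.0312]] 
"turn": [[0.0058, -0.1182, 0.0796]]
```

Request:
{"fn": "carry_out", "kwargs": {
  "offset": [
    [0.001,0.03,0.003],
    [0.003,0.09,0.01],
    [0.006,0.15,0.018],
    [0.008,0.21,0.025],
    [0.01,0.25,0.03],
    [0.01,0.263,0.031],
    [0.01,0.263,0.031],
    [0.01,0.263,0.031]
  ],
  "turn": [
    [0.001,-0.015,0.01],
    [0.002,-0.04,0.03],
    [0.003,-0.065,0.045],
    [0.005,-0.09,0.06],
    [0.006,-0.11,0.075],
    [0.006,-0.118,0.08],
    [0.006,-0.118,0.08],
    [0.006,-0.118,0.08]
  ]
}}

```text
clock: 8.85
tcp_pos: [0.5785, 0.2227, 0.1615]
orientation: [0.305, 2.95, -0.027]
contact_force: [-0.1, -0.8, -4.1]
grip_width: 0.0544
```

```bash
cat > ov.py <<'E'
from h import *
import pickle,sys
def overlay(f,o,name,sl,scale,alpha=1.3,nest=NEST,grip=GRIP):
    Rt=Ro.from_rotvec(o["orientation"]).as_matrix(); B=Rt@Rdown(np.pi/2).T   # block rot
    ob=o["tcp_pos"]-B@grip
    Rn=Ro.from_euler('z',nest[2]).as_matrix(); n0=np.array([nest[0],nest[1],.06])
    print("edge in nest mm",((Rn.T@(ob+B@np.array([-.064,0,0])-n0))*1000).round(1),"tilt",np.degrees(np.arcsin(B[2,0])).round(2))
    im=cv2.resize(cv2.convertScaleAbs(f["pixels"][sl][:,:,::-1],alpha=alpha),None,fx=scale,fy=scale,interpolation=cv2.INTER_CUBIC)
    def pl(X,col): cv2.polylines(im,[((proj(f,X)-[sl[1].start,sl[0].start]+.5)*scale).astype(np.int32)],True,col,1)
    q=lambda *a: np.array(a)/1000
    pl(ob+q([-64,-43,6],[-64,43,6],[64,43,6],[64,-43,6])@B.T,(0,0,255))
    pl(ob+q([-50,-28,46],[-50,28,46],[50,28,46],[50,-28,46])@B.T,(0,0,255))
    for s in(1,-1): pl(n0+q([-59,23*s,15],[-59,43*s,15],[-93,43*s,15],[-93,23*s,15])@Rn.T,(0,255,0))
    pl(n0+q([59,-43,12],[59,43,12],[66,43,12],[66,-43,12])@Rn.T,(0,255,0))
    sb=q([-100,-61,-3],[-100,61,-3],[100,61,-3],[100,-61,-3]); pl(n0+sb@Rn.T,(255,200,0))
    cv2.imwrite('pics/'+name,im); print(im.shape)
if __name__=="__main__":
    o=r.get_obs(); f=imaging.grab_frame("wrist"); pickle.dump((f,o),open(sys.argv[1]+'.pkl','wb')); print(o["clock"],o["contact_force"])
    overlay(f,o,sys.argv[1]+'.png',np.s_[0:300,180:480],2)
E
python3 ov.py w4
```

```text
8.85 [-0.06418257 -0.8176488  -4.13172965]
edge in nest mm [-47.4  -2.5  61.8] tilt 10.12
(600, 600, 3)
```

View pics/w4.png

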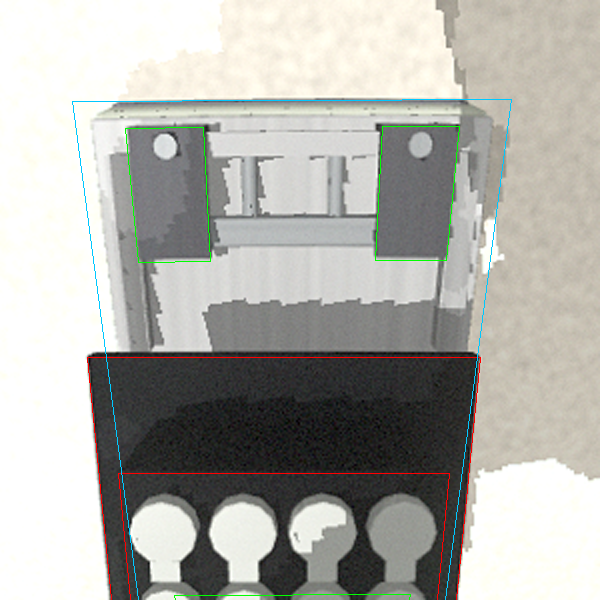

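Run:
```python
from h import *
rebase(); print(r.get_obs()["tcp_pos"])
plan([tcp(-52,40,10),tcp(-52,20,10),tcp(-52,12,10)])
```

```text
[0.57874069 0.22251702 0.16175844]
"offset": [[0.0174, 0.0058, 0.0419], [0.0244, 0.0058, 0.0813], [0.0272, 0.0058, 0.097]] 
"turn": [[-0.0006, 0.0016, -0.0041], [-0.0006, 0.0016, -0.0041], [-0.0006, 0.0016, -0.0041]]
```

Request:
{"fn": "carry_out", "kwargs": {
  "offset": [
    [0.01,0.003,0.02],
    [0.0174,0.0058,0.042],
    [0.021,0.0058,0.062],
    [0.0244,0.0058,0.081],
    [0.027,0.0058,0.093],
    [0.027,0.0058,0.097],
    [0.027,0.0058,0.097],
    [0.027,0.0058,0.097]
  ],
  "turn": [
    [0,0.0016,-0.004],
    [0,0.0016,-0.004],
    [0,0.0016,-0.004],
    [0,0.0016,-0.004],
    [0,0.0016,-0.004],
    [0,0.0016,-0.004],
    [0,0.0016,-0.004],
    [0,0.0016,-0.004]
  ]
}}

```text
clock: 9.7
tcp_pos: [0.5745, 0.2294, 0.112]
orientation: [0.294, 2.952, -0.024]
contact_force: [-0.1, 0.4, -3.0]
grip_width: 0.0544
```

```bash
cat > st.py <<'E'
from h import *
import sys
def state():
    o=r.get_obs(); B=Ro.from_rotvec(o["orientation"]).as_matrix()@Rdown(np.pi/2).T; ob=o["tcp_pos"]-B@GRIP
    Rn=Ro.from_euler('z',NEST[2]).as_matrix(); n0=np.array([NEST[0],NEST[1],.06])
    e=lambda x:(Rn.T@(ob+B@np.array([x,0,0])-n0)*1000).round(1)
    C=Rn.T@B
    print("t",round(o["clock"],2),"edge-",e(-.064),"edge+",e(.064),"tilt",np.degrees(np.arcsin(B[2,0])).round(2),"yaw",np.degrees(np.arctan2(C[1,0],C[0,0])).round(2),"roll",np.degrees(np.arcsin(C[2,1])).round(2),"F(nest)",(Rn.T@o["contact_force"]).round(1),"M",(Rn.T@o["moment"]).round(2),"w",round(o["grip_width"],4))
state()
a=[float(v) for v in sys.argv[1:]]
if a: rebase(); plan([tcp(*a[i:i+3]) for i in range(0,len(a),3)])
E
python3 ov.py w5; python3 st.py -52 1 10
```

```text
9.7 [-0.10961936  0.43356222 -3.04861525]
edge in nest mm [-52.7   2.9  12.4] tilt 10.05
(600, 600, 3)
t 9.75 edge- [-52.6   2.9  12.5] edge+ [73.4  3.2 34.8] tilt 10.05 yaw 0.14 roll 0.07 F(nest) [-0.6  0.  -2.9] M [ 0.04  0.29 -0.06] w 0.054
"offset": [[0.0027, -0.006, 0.0229]] 
"turn": [[0.0011, 0.0006, 0.0016]]
```

View pics/w5.png

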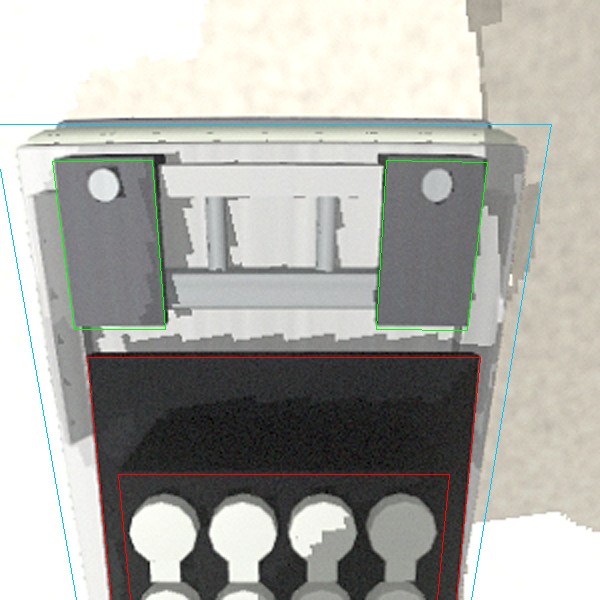

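Request:
{"fn": "carry_out", "kwargs": {
  "offset": [
    [0,0,0],
    [0,0,0],
    [0,0,0]
  ],
  "turn": [
    [0,0,0],
    [0,0,0],
    [0,0,0]
  ]
}}

```text
clock: 10.05
tcp_pos: [0.5742, 0.2294, 0.1118]
orientation: [0.293, 2.953, -0.024]
contact_force: [0.1, -0.2, -3.5]
grip_width: 0.0543
```

```bash
python3 st.py -53 4 10 -53 1.5 10
```

```text
t 10.05 edge- [-53.    2.7  12.2] edge+ [73.   3.  34.5] tilt 10.02 yaw 0.15 roll 0.05 F(nest) [ 0.1 -0.1 -3.5] M [-0.04  0.37 -0.01] w 0.0543
"offset": [[0.0028, -0.0057, 0.0162], [0.0037, -0.0057, 0.0212]] 
"turn": [[0.0009, 0.0003, 0.0017], [0.0009, 0.0003, 0.0017]]
```

Request:
{"fn": "carry_out", "kwargs": {
  "offset": [
    [0.0,-0.004,0.0],
    [0.0,-0.0057,0.004],
    [0.001,-0.0057,0.008],
    [0.002,-0.0057,0.012],
    [0.003,-0.0057,0.016],
    [0.0035,-0.0057,0.019],
    [0.0037,-0.0057,0.021],
    [0.0037,-0.0057,0.021]
  ],
  "turn": [
    [0,0,0.0017],
    [0,0,0.0017],
    [0,0,0.0017],
    [0,0,0.0017],
    [0,0,0.0017],
    [0,0,0.0017],
    [0,0,0.0017],
    [0,0,0.0017]
  ]
}}

```text
clock: 10.85
tcp_pos: [0.5735, 0.2265, 0.1008]
orientation: [0.297, 2.953, -0.025]
contact_force: [-0.2, -0.0, -4.3]
grip_width: 0.054
```

Request:
{"fn": "carry_out", "kwargs": {
  "offset": [
    [0,0,0],
    [0,0,0],
    [0,0,0]
  ],
  "turn": [
    [0,0,0],
    [0,0,0],
    [0,0,0]
  ]
}}

```text
clock: 11.15
tcp_pos: [0.5736, 0.2265, 0.1011]
orientation: [0.297, 2.952, -0.024]
contact_force: [0.3, -0.1, -3.6]
grip_width: 0.0541
```

```bash
python3 st.py -56 1 10 -59 1 10 -62 1 10
```

```text
t 11.15 edge- [-53.   -0.    1.5] edge+ [73.1 -0.  23.7] tilt 10.02 yaw -0.0 roll 0.07 F(nest) [ 0.4 -0.1 -3.6] M [0.03 0.37 0.03] w 0.0541
"offset": [[0.0061, 0.0001, -0.0001], [0.012, 0.0001, -0.0011], [0.0179, 0.0001, -0.0022]] 
"turn": [[0.0008, 0.0002, -0.0], [0.0008, 0.0002, -0.0], [0.0008, 0.0002, -0.0]]
```

Request:
{"fn": "carry_out", "kwargs": {
  "offset": [
    [0.002,0,0],
    [0.004,0,0],
    [0.006,0,0],
    [0.008,0,-0.0005],
    [0.01,0,-0.001],
    [0.012,0,-0.0012],
    [0.012,0,-0.0012],
    [0.012,0,-0.0012]
  ],
  "turn": [
    [0,0,0],
    [0,0,0],
    [0,0,0],
    [0,0,0],
    [0,0,0],
    [0,0,0],
    [0,0,0],
    [0,0,0]
  ]
}}

```text
clock: 11.95
tcp_pos: [0.5677, 0.2277, 0.1006]
orientation: [0.297, 2.953, -0.024]
contact_force: [-0.8, 0.4, -4.2]
grip_width: 0.0539
```

```bash
python3 st.py -60 1 10 -61 1 10 -62 1 10 -63 1 10 -64 1 9.5
```

```text
t 11.95 edge- [-59.   -0.    0.9] edge+ [67.  -0.  23.2] tilt 10.01 yaw 0.0 roll 0.06 F(nest) [-0.9  0.3 -4.2] M [0.04 0.33 0.02] w 0.0539
"offset": [[0.0018, 0.0001, -0.0004], [0.0038, 0.0001, -0.0007], [0.0058, 0.0001, -0.0011], [0.0078, 0.0001, -0.0014], [0.0092, 0.0001, -0.0007]] 
"turn": [[0.0008, 0.0002, 0.0], [0.0008, 0.0002, 0.0], [0.0008, 0.0002, 0.0], [0.0008, 0.0002, 0.0], [0.0008, 0.006, 0.0]]
```

Request:
{"fn": "carry_out", "kwargs": {
  "offset": [
    [0.002,0,-0.0004],
    [0.004,0,-0.0007],
    [0.006,0,-0.001],
    [0.008,0,-0.0014],
    [0.008,0,-0.0014],
    [0.008,0,-0.0014]
  ],
  "turn": [
    [0,0,0],
    [0,0,0],
    [0,0,0],
    [0,0,0],
    [0,0,0],
    [0,0,0]
  ]
}}

```text
clock: 12.55
tcp_pos: [0.5656, 0.228, 0.1011]
orientation: [0.298, 2.949, -0.023]
contact_force: [6.0, -2.0, -6.3]
grip_width: 0.0545
```

```bash
python3 st.py
```

```text
t 12.55 edge- [-61.   -0.1   1.3] edge+ [65.  -0.2 24. ] tilt 10.21 yaw -0.05 roll 0.13 F(nest) [ 6.2 -0.7 -6.3] M [-0.04 -1.28  0.04] w 0.0545
```

```bash
cat > pl.py <<'E'
# usage: pl.py cur(3) targets...  ; plan from a virtual commanded edge pose, no rebase from measurement
from h import *
import sys
a=[float(v) for v in sys.argv[1:]]
p,R=tcp(*a[:3]); json.dump([p.tolist(),R.tolist()],open('cmd.json','w'))
plan([tcp(*a[i:i+3]) for i in range(3,len(a),3)],save=False)
E
python3 pl.py -63 1 10  -65 1 10 -67 1 10  -69 1 9.5 -70 1 9
```

```text
"offset": [[0.0039, -0.0, -0.0007], [0.0079, -0.0, -0.0014], [0.0113, -0.0, -0.001], [0.0128, 0.0, -0.0002]] 
"turn": [[0.0, 0.0, 0.0], [0.0, 0.0, 0.0], [-0.0, 0.0058, -0.0], [-0.0, 0.0116, -0.0]]
```

Request:
{"fn": "carry_out", "kwargs": {
  "offset": [
    [0.002,0,-0.0004],
    [0.004,0,-0.0007],
    [0.006,0,-0.001],
    [0.008,0,-0.0014],
    [0.0113,0,-0.001],
    [0.0128,0,-0.0002],
    [0.0128,0,-0.0002],
    [0.0128,0,-0.0002]
  ],
  "turn": [
    [0,0,0],
    [0,0,0],
    [0,0,0],
    [0,0,0],
    [0,0.0058,0],
    [0,0.0116,0],
    [0,0.0116,0],
    [0,0.0116,0]
  ]
}}

```text
clock: 13.35
tcp_pos: [0.5613, 0.2288, 0.1006]
orientation: [0.301, 2.963, -0.02]
contact_force: [10.8, -2.6, -8.7]
grip_width: 0.0545
```

```bash
python3 st.py;python3 pl.py -70 1 9  -72 1 9 -73 1 8 -74 1 8
```

```text
t 13.35 edge- [-65.9  -0.1   1.6] edge+ [60.3 -0.3 22.5] tilt 9.39 yaw -0.1 roll 0.18 F(nest) [11.1 -0.4 -8.7] M [-0.1  -2.5  -0.04] w 0.0545
"offset": [[0.004, 0.0, -0.0006], [0.0049, 0.0, 0.0013], [0.0069, -0.0, 0.001]] 
"turn": [[0.0, 0.0, 0.0], [0.0, 0.0116, 0.0], [0.0, 0.0116, 0.0]]
```

```bash
python3 pl.py -70 1 9  -72 .5 9 -74 0.3 8 -75 0 7.5 -76 0 7
```

```text
"offset": [[0.0041, 0.0, 0.0004], [0.0071, -0.0, 0.0024], [0.0087, -0.0, 0.0038], [0.0102, -0.0, 0.0046]] 
"turn": [[0.0, 0.0, 0.0], [0.0, 0.0116, 0.0], [0.0, 0.0175, -0.0], [0.0, 0.0233, 0.0]]
```

Request:
{"fn": "carry_out", "kwargs": {
  "offset": [
    [0.002,0,0.0002],
    [0.004,0,0.0004],
    [0.0055,0,0.0014],
    [0.007,0,0.0024],
    [0.0087,0,0.0038],
    [0.0087,0,0.0038],
    [0.0087,0,0.0038]
  ],
  "turn": [
    [0,0,0],
    [0,0,0],
    [0,0.006,0],
    [0,0.0116,0],
    [0,0.0175,0],
    [0,0.0175,0],
    [0,0.0175,0]
  ]
}}

```text
clock: 14.05
tcp_pos: [0.5593, 0.2292, 0.0991]
orientation: [0.304, 2.985, -0.015]
contact_force: [13.8, -3.2, -5.1]
grip_width: 0.0544
```

```bash
python3 st.py;python3 pl.py -75 0 7.5  -76 0 7.5
```

```text
t 14.05 edge- [-68.9  -0.    1.4] edge+ [57.9 -0.4 19.4] tilt 8.08 yaw -0.15 roll 0.25 F(nest) [14.2 -0.3 -5.1] M [-0.41 -3.09  0.11] w 0.0544
"offset": [[0.002, 0.0, -0.0003]] 
"turn": [[0.0, 0.0, 0.0]]
```

```bash
python3 pl.py -75 0 7.5  -76 0 7.5 -76.3 0 6.5 -76.5 0 5.5 -76.5 0 4.5 -76.5 0 3.5
```

```text
"offset": [[0.002, 0.0, -0.0003], [0.0016, 0.0, 0.0019], [0.001, -0.0, 0.0041], [0.0001, 0.0, 0.0063], [-0.0008, -0.0, 0.0086]] 
"turn": [[0.0, 0.0, 0.0], [0.0, 0.0116, 0.0], [-0.0, 0.0233, 0.0], [0.0, 0.0349, 0.0], [0.0, 0.0465, 0.0]]
```

Request:
{"fn": "carry_out", "kwargs": {
  "offset": [
    [0.002,0,-0.0003],
    [0.002,0,-0.0003],
    [0.0016,0,0.0019],
    [0.001,0,0.0041],
    [0.001,0,0.0041],
    [0.001,0,0.0041]
  ],
  "turn": [
    [0,0,0],
    [0,0,0],
    [0,0.0116,0],
    [0,0.0233,0],
    [0,0.0233,0],
    [0,0.0233,0]
  ]
}}

```text
clock: 14.65
tcp_pos: [0.5597, 0.2291, 0.0971]
orientation: [0.308, 3.019, -0.01]
contact_force: [13.0, -4.5, -5.0]
grip_width: 0.0542
```

```bash
python3 st.py; python3 ov.py w6;python3 pl.py -76.5 0 5.5 -76.5 0 4.5 -76.5 0 3.5 -76.5 0 2.5 -76.5 0 1.5
```

```text
t 14.65 edge- [-69.7  -0.    1.4] edge+ [57.6 -0.4 15.1] tilt 6.14 yaw -0.15 roll 0.26 F(nest) [13.6 -1.8 -5. ] M [-0.4  -3.33  0.04] w 0.0542
14.65 [12.95292397 -4.46888228 -5.0251679 ]
edge in nest mm [-69.7  -0.    1.4] tilt 6.14
(600, 600, 3)
"offset": [[-0.001, 0.0, 0.0022], [-0.0019, -0.0, 0.0045], [-0.0029, 0.0, 0.0067], [-0.0037, 0.0, 0.009]] 
"turn": [[0.0, 0.0116, 0.0], [0.0, 0.0233, 0.0], [0.0, 0.0349, 0.0], [0.0, 0.0465, -0.0]]
```

View pics/w6.png

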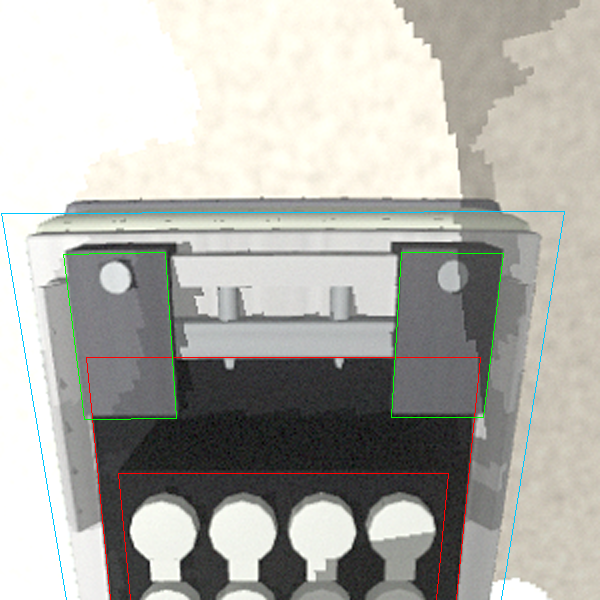

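```bash
python3 pl.py -76.5 0 5.5 -77.5 0 5.5 -78 0 4.5 -78 0 3.5 -78 0 2.5 -78 0 1.5
```

```text
"offset": [[0.002, 0.0, -0.0002], [0.002, 0.0, 0.0019], [0.001, 0.0, 0.0042], [0.0001, -0.0, 0.0064], [-0.0007, 0.0, 0.0087]] 
"turn": [[0.0, 0.0, 0.0], [0.0, 0.0116, 0.0], [0.0, 0.0233, 0.0], [0.0, 0.0349, 0.0], [0.0, 0.0465, -0.0]]
```

Request:
{"fn": "carry_out", "kwargs": {
  "offset": [
    [0.001,0,-0.0001],
    [0.002,0,-0.0002],
    [0.002,0,0.0009],
    [0.002,0,0.0019],
    [0.0015,0,0.003],
    [0.001,0,0.0042],
    [0.001,0,0.0042]
  ],
  "turn": [
    [0,0,0],
    [0,0,0],
    [0,0.006,0],
    [0,0.0116,0],
    [0,0.017,0],
    [0,0.0233,0],
    [0,0.0233,0]
  ]
}}

```text
clock: 15.4
tcp_pos: [0.56, 0.229, 0.095]
orientation: [0.312, 3.052, -0.004]
contact_force: [14.5, -5.2, -4.8]
grip_width: 0.0543
```

```bash
python3 st.py; python3 pl.py -78 0 3.5 -78 0 2.5 -78 0 1.5 -78 0 .5 -78 0 0 -78 0 -1
```

```text
t 15.4 edge- [-70.5  -0.1   1.4] edge+ [57.1 -0.4 10.8] tilt 4.19 yaw -0.16 roll 0.27 F(nest) [15.2 -2.2 -4.8] M [-0.38 -3.54  0.13] w 0.0543
"offset": [[-0.001, -0.0, 0.0022], [-0.0019, 0.0, 0.0045], [-0.0029, 0.0, 0.0067], [-0.0033, -0.0, 0.0079], [-0.0042, 0.0, 0.0102]] 
"turn": [[0.0, 0.0116, 0.0], [0.0, 0.0233, -0.0], [0.0, 0.0349, 0.0], [0.0, 0.0407, -0.0], [0.0, 0.0524, 0.0]]
```

Request:
{"fn": "carry_out", "kwargs": {
  "offset": [
    [-0.0005,0,0.0011],
    [-0.001,0,0.0022],
    [-0.0015,0,0.0033],
    [-0.0019,0,0.0045],
    [-0.0024,0,0.0056],
    [-0.0024,0,0.0056]
  ],
  "turn": [
    [0,0.006,0],
    [0,0.0116,0],
    [0,0.0174,0],
    [0,0.0233,0],
    [0,0.029,0],
    [0,0.029,0]
  ]
}}

```text
clock: 16.0
tcp_pos: [0.5615, 0.2287, 0.0922]
orientation: [0.316, 3.095, 0.003]
contact_force: [14.1, -4.2, -4.7]
grip_width: 0.0542
```

```bash
python3 st.py; python3 pl.py -78 0 1 -78 -.3 0 -78 -.6 -.7 -78 -1 -.7 -78 -1.4 -.7
```

```text
t 16.0 edge- [-70.4  -0.    1.3] edge+ [57.6 -0.4  5.2] tilt 1.73 yaw -0.16 roll 0.27 F(nest) [14.7 -1.3 -4.7] M [-0.37 -3.48  0.11] w 0.0542
"offset": [[-0.001, -0.0, 0.0028], [-0.0016, 0.0, 0.005], [-0.0016, 0.0, 0.0058], [-0.0016, 0.0, 0.0066]] 
"turn": [[0.0, 0.0116, -0.0], [0.0, 0.0198, -0.0], [0.0, 0.0198, -0.0], [0.0, 0.0198, -0.0]]
```

Request:
{"fn": "carry_out", "kwargs": {
  "offset": [
    [-0.0005,0,0.0014],
    [-0.001,0,0.0028],
    [-0.0013,0,0.004],
    [-0.0016,0,0.005],
    [-0.0016,0,0.0058],
    [-0.0016,0,0.0066],
    [-0.0016,0,0.0066]
  ],
  "turn": [
    [0,0.006,0],
    [0,0.0116,0],
    [0,0.016,0],
    [0,0.0198,0],
    [0,0.0198,0],
    [0,0.0198,0],
    [0,0.0198,0]
  ]
}}

```text
clock: 16.7
tcp_pos: [0.5628, 0.2284, 0.09]
orientation: [0.319, 3.123, 0.008]
contact_force: [13.7, -5.3, 3.3]
grip_width: 0.0543
```

```bash
python3 st.py; python3 pl.py -78 -1.4 -.7 -76 -1.4 -.7 -74 -1.4 -.7 -72 -1.4 -.5 -70 -1.4 -.3 -68 -1.4 -.3
```

```text
t 16.7 edge- [-69.9  -0.    0.8] edge+ [58.1 -0.4  1.1] tilt 0.09 yaw -0.15 roll 0.29 F(nest) [14.5 -2.5  3.3] M [-0.7  -2.96  0.21] w 0.0543
"offset": [[-0.004, 0.0, -0.0], [-0.008, -0.0, -0.0001], [-0.0118, -0.0, -0.0006], [-0.0156, -0.0, -0.0011], [-0.0196, -0.0, -0.0011]] 
"turn": [[0.0, 0.0, 0.0], [0.0, 0.0, 0.0], [-0.0, -0.0023, 0.0], [-0.0, -0.0047, -0.0], [-0.0, -0.0047, -0.0]]
```

Request:
{"fn": "carry_out", "kwargs": {
  "offset": [
    [-0.003,0,0],
    [-0.006,0,0],
    [-0.009,0,-0.0003],
    [-0.012,0,-0.0006],
    [-0.015,0,-0.001],
    [-0.018,0,-0.001],
    [-0.018,0,-0.001]
  ],
  "turn": [
    [0,0,0],
    [0,0,0],
    [0,-0.001,0],
    [0,-0.0023,0],
    [0,-0.0035,0],
    [0,-0.0035,0],
    [0,-0.0035,0]
  ]
}}

```text
clock: 17.4
tcp_pos: [0.5682, 0.2275, 0.0894]
orientation: [0.317, 3.125, 0.005]
contact_force: [6.5, -3.1, 4.0]
grip_width: 0.0545
```

```bash
python3 st.py
```

```text
t 17.4 edge- [-64.4   0.    0.3] edge+ [63.6 -0.1  0.4] tilt 0.04 yaw -0.08 roll 0.2 F(nest) [ 6.9 -1.7  4. ] M [-0.5  -1.41  0.11] w 0.0545
```

Request:
{"fn": "carry_out", "kwargs": {
  "offset": [
    [0,0,0],
    [0,0,0],
    [0,0,0],
    [0,0,0],
    [0,0,0],
    [0,0,0],
    [0,0,0],
    [0,0,0]
  ],
  "turn": [
    [0,0,0],
    [0,0,0],
    [0,0,0],
    [0,0,0],
    [0,0,0],
    [0,0,0],
    [0,0,0],
    [0,0,0]
  ],
  "hand": 0
}}

```text
clock: 18.2
tcp_pos: [0.564, 0.2284, 0.0871]
orientation: [-0.314, -3.119, -0.003]
contact_force: [-0.0, -0.2, 0.2]
grip_width: 0.0852
```

Request:
{"fn": "carry_out", "kwargs": {
  "offset": [
    [0,0,-0.01],
    [0,0,-0.03],
    [0,0,-0.06],
    [0,0,-0.11],
    [-0.03,0,-0.17],
    [-0.06,0,-0.22],
    [-0.09,0,-0.25],
    [-0.09,0,-0.25]
  ],
  "turn": [
    [0,0,0],
    [0,0,0],
    [0,0,0],
    [0,0,0],
    [0,0,0],
    [0,0,0],
    [0,0,0],
    [0,0,0]
  ]
}}

```text
clock: 19.0
tcp_pos: [0.6123, 0.2187, 0.216]
orientation: [0.318, 3.125, 0.007]
contact_force: [-0.1, -0.3, 0.6]
grip_width: 0.0853
```

```bash
cat > chk.py <<'E'
from h import *
import ov
f=imaging.grab_frame("wrist"); o=r.get_obs(); print(o["clock"],o["tcp_pos"],o["contact_force"])
# draw clamped block at nest as if held there
Rn=Ro.from_euler('z',NEST[2]).as_matrix(); q=dict(o); q["orientation"]=Ro.from_matrix(Rn@Rdown(np.pi/2)).as_rotvec(); q["tcp_pos"]=np.array([NEST[0],NEST[1],.06])+Rn@GRIP
ov.overlay(f,q,'w7.png',np.s_[0:300,170:490],2)
M=outline_of("tube_block","wrist"); print(M[0]["score"] if M else None)
F={n:imaging.grab_frame(n) for n in("scene","side")}
for k,mod,p0 in (("tip_box",TIP,(.78,.038,.03)),("plate_stack",STACK,(.574,-.462,-.25))):
    print(k,fit([(F[n],outline_of(k,n)[0]["region"]) for n in F],mod,p0,2))
print([w(F[n],look_for("reagent_bottle",n)[0]["xyz"]).round(3) for n in F])
E
python3 chk.py
```

```text
19.05 [0.61011319 0.21892144 0.21376522] [ 0.10609014  0.06106836 -0.89060318]
edge in nest mm [-64.   0.  -0.] tilt 0.0
(600, 640, 3)
0.84Traceback (most recent call last):
  File "chk.py", line 10, in <module>
    print(k,fit([(F[n],outline_of(k,n)[0]["region"]) for n in F],mod,p0,2))
                       ~~~~~~~~~~~~~~~^^^
IndexError: list index out of range
```

View pics/w7.png

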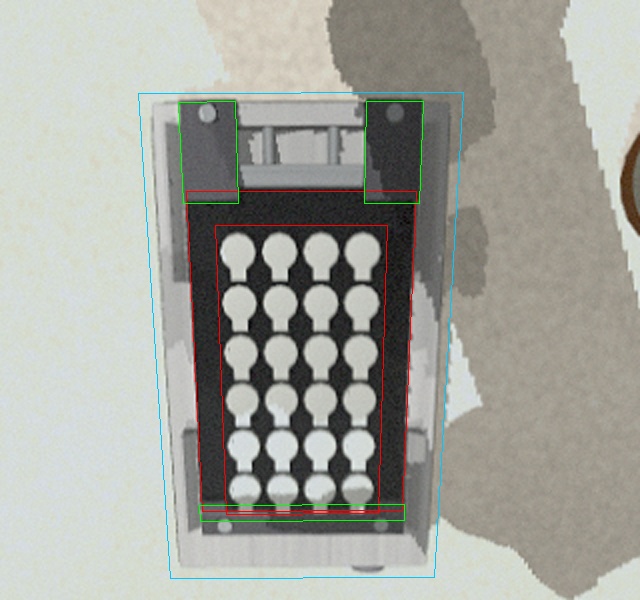

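Run:
```python
from h import *
for n in("scene","side"):
    f=imaging.grab_frame(n)
    for k in("tip_box","plate_stack","reagent_bottle"): print(n,k,[w(f,e["xyz"]).round(3).tolist() for e in look_for(k,n)[:1]])
print(r.get_obs()["contact_force"],r.hand_in())
```

```text
scene tip_box [[0.811, 0.028, 0.071]]
scene plate_stack [[0.6, -0.459, 0.045]]
scene reagent_bottle [[0.554, 0.404, 0.066]]
side tip_box [[0.778, 0.005, 0.064]]
side plate_stack [[0.575, -0.484, 0.044]]
side reagent_bottle [[0.527, 0.397, 0.077]]
the job is handed in; nothing more can be done
[ 0.83608432 -0.32014098 -0.6307929 ] None
```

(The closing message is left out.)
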